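# Close a plaster mould with the lifting spatula

## Task

Slide the spatula's blade under the plaster mould cover that stands on its keys on the bench, lift it level, and lower it without dropping it onto the bottom half that it belongs to (the one whose sockets match its keys), so that it sits fully home and flush all round. Then draw the spatula out and lay it back flat on the bench. The damp cover marks easily, so never touch it with the gripper or arm, and leave the other mould half, the mug, the jar and the brush alone; do not shove the cover's own bottom half about either.

Things in the scene. Friction and masses are not known exactly. Their poses are not given: they have to be found in the camera images.
- cover: Off-white plaster slab 110 (x) x 140 (y) x 16 mm, 0.22 kg, on four conical keys 12 mm tall at x +/-36, y +/-54 (18 mm wide at the slab, 11 at the tip; blue dots on top mark them). Origin: centre of its flat underside; z up. Between the key rows a gap 90 wide, 12 high runs along x, open at both ends, for the spatula. Starts with x roughly along world y; half a turn makes no difference.
- base_a: The cover's own half: loose plaster block 110 (x) x 140 (y) x 45 mm, 0.9 kg; a channel 76 wide, 30 deep runs along x, open at both ends (a blade can go down into it and out endways). Side walls 32 wide have round dark sockets at x +/-36, y +/-54, 20 wide, 15 deep, 3 mm chamfer. Origin: centre of underside; z up; x roughly along world y; half a turn makes no difference.
- base_a_seat (a point): Centre of base_a's top face level (45 mm above its underside), axes as base_a. The cover's origin comes here, with x axes parallel (either way round), when it is home.
- base_b: Another mould's bottom half, same size and look, but its sockets are at x = +/-16 mm (close together), so the cover stands 12 mm proud on it. Loose. Origin: centre of its underside.
- spatula: Rigid lifting spatula, 0.16 kg. Flat steel blade 3 mm thick, 54 wide (y), x -75 to +60 mm; an upright strip at x -68 carries a dark wooden handle along x: x -153 to -63, 22 wide (y), z 49 to 75. Origin: underside of the blade, centre line; x points to the tip, z up. Starts flat on the bench, x roughly along world +y, handle to the robot's right.
- spatula_grip (a point): Centre of the spatula's handle, at x = -108, y = 0, z = 62 mm of the spatula; place to grip from above, across the handle's 22 mm width.
- mug: Blue ceramic mug, 80 mm diameter, 90 mm tall, bystander. Origin: centre of its underside.
- jar: Closed amber jar, 70 mm diameter, 100 mm tall, bystander. Origin: centre of its underside.
- brush: Brush 190 mm long lying on the bench, bystander. Origin: under its middle.
There are look-alikes about, which are no part of the job. What is meant by the spatula is not red, and is the larger of those in its own colour. Leave any pink or turquoise look-alike of the cover alone.

How it is judged:
By the outcome, as a careful person would: the job done as asked, in the order asked, and still so for the second after the job is handed in, with the robot touching nothing.
It also fails if it takes over 64 s, if anything falls off the work surface, if the arm or the gripper's body presses on something with over 40 N, if the wrist force passes 120 N, or if a joint passes its speed limit or range.

## Robot

A 6-joint arm with a two-finger parallel gripper is mounted at the origin on the work surface. World frame = base frame: x ahead of the robot, y to its left, z up, the work surface at z = 0. Lengths are in m, angles in rad, forces in N, time in s.
With the tool pointing down it reaches from about 0.35 to 0.775 m from the base axis. Payload 5.5 kg.
Tool frame: the origin (TCP) lies midway between the tips of the shut fingers; the grasp point (between the pads) lies 19 mm behind it; z points along the fingers, y is the line along which they close (so a half turn about z gives the same grasp; the last joint's range is limited). The gripper opens to 85 mm and grips with 20 to 120 N. Pads are 22 mm wide; open, the fingers measure 114 mm over their backs; the gripper's body (76 mm by 85 mm) begins 54 mm behind the grasp point. The pads swing forward as they close: fully open they stand 13 mm farther back than shut.
Start: joints at [-1.467, 0.313, 0.046, 1.304, 0, 1.431], TCP at [0.139, -0.558, 0.231] pointing down, gripper open.
Joint ranges: [-2.76, 2.76], [-0.86, 1.69], [-1.03, 1.26], [-2.2, 2.34], [-1.47, 1.5], [-3.14, 3.14]. Speed limits (rad/s): [2.57, 2.57, 3.14, 3.14, 3.14, 3.14].

## Interface

Orientations are given as a unit quaternion [w, x, y, z].
In Python, from workcell import env gives the robot as it stands.
- The arm moves only by the tool move_arm, never from a script. Its argument "targets" is a list of rows, each a list of 3 entries, a list of its own where there are three numbers: the shift along the tool's x, y, z in mm, then the turn, a rotation vector about the tool's x, y, z in units of 10 degrees (1.0 is 10 degrees), then the closure, from -1 (fully open) to 1 (shut). In form: [[[dx, dy, dz], [ax, ay, az], gripper], ...]. A call has 1 to 5 rows; each row is the pose to reach, as a shift and turn from the pose commanded when the call began, along the tool's axes at that moment; what a row does not reach only later rows make up. A row lasts 1/8 s, in which the tool goes at most 62.5 mm and 10.7 degrees, less where a joint would pass 70% of its speed; a pose out of reach is approached as far as the arm can. A call with a gripper value outside its range is refused whole. The fingers move at their own pace and stop on an object; "squeeze" is the grip in N (left out, the last holds). Time passes only in rows, so rows that repeat a pose let the fingers close. It gives the time, the measured TCP pose, the force, the opening and the grip force at its end, in the units of the state.
- env.get_state(): the state, without advancing time (a new reading comes with each control period).
- env.read_camera(name): name is "scene" or "side" or "wrist"; returns a dict with "pixels" (420x560x3 uint8, red, green, blue), "fovy" (degrees; the focal length in pixels is half the picture's height over the tangent of half this angle, whatever the lens; pixels are square), "cx", "cy" (the principal point, pixels), "extrinsics" (4x4, takes a point from world to camera coordinates); the wrist camera has in their place "mount" (4x4, takes a point from camera to tool coordinates, whose origin is the TCP and whose axes are the flange's). Camera axes: x right, y up, looking along -z (the intrinsics and any distortion apply to the point x, -y, -z); pixel columns grow to the right and rows downward; lengths in m; the calibration is good to about 2 mm. A picture is of the moment at which its call begins: read the wrist's pose just before it. There is no depth.
- env.hand_in(): hands the job in; it is judged then, once.
Trained networks look in a picture, given as the dict that the camera call returned (one of the last four; its "shot" number tells which), for a name from the list of things; names that differ only in an ending like _2 or _b are one class to them, and where a whole thing is asked for, a point or a joint stands for the part that bears it (a point fixed in the world has none). Each returns a list of dicts, best first, with "confidence" (0 to 1); they miss things now and then, are a little off and sometimes report something else, mostly with a low value. They report only what shows in the picture. A call takes as long as a camera call. They do not tell look-alikes from the thing itself.
- env.spot_in(thing, picture): "centre" ([x, y, z] in m, in world coordinates, good to about 4 mm: the middle of the surface that is visible of it).
- env.regions_of(thing, picture): "mask" (420x560 bool, what is visible of it).
- env.landmark_of(thing, picture): "centre" ([x, y, z] in m, in world coordinates, good to about 4 mm: a listed point, or the origin of a listed thing).
The state is a dict: "clock": time; "joint_pos": joint angles; "qvel": joint speeds; "tau": joint torques, N m; "tcp_pos": TCP position; "orientation": TCP orientation; "wrist_force": force on the tool from outside, world axes, zero at the start; "ft_torque": the same for the moment, N m; "finger_gap": finger opening in m; "grip_force": force on a finger pad.
Only numpy, scipy, OpenCV 4.12 (cv2) and the standard library are available. Lean on these libraries where they do the work, as an engineer would, in place of code of your own. Each camera call takes 0.05 s, during which the arm holds its last target. There are 200 camera calls.

## Working session

There is one attempt and no reset: what is moved stays moved. The work goes in short steps, Python scripts to look and compute and a tool call to move; the robot and the scene stay as the last step left them, time stands still between calls to the robot, and variables do not carry over. Pictures are saved under pics/ and viewed, at most 10 in all, crops included, and the job is handed in when it is done.

Besides the shell and the picture viewer there is one more tool, called as name(argument=value, ...), one argument or row to a line, values as JSON. move_arm: Moves the arm, as the interface text tells. Its arguments: {"type":"object","properties":{"targets":{"type":"array","items":{"type":"array"}},"squeeze":{"type":"number"}},"required":["targets"]}

```bash
ls; mkdir -p pics; cat > h.py <<'E'
import numpy as np, cv2
from workcell import env
from scipy.spatial.transform import Rotation as R
def save(p,n): cv2.imwrite('pics/'+n,cv2.cvtColor(p['pixels'],cv2.COLOR_RGB2BGR))
def Rq(q): return R.from_quat([q[1],q[2],q[3],q[0]])
def cam(p,st=None):
    f=210/np.tan(np.radians(p['fovy'])/2)
    if 'extrinsics' in p: E=np.array(p['extrinsics'])
    else:
        T=np.eye(4);T[:3,:3]=Rq(st['orientation']).as_matrix();T[:3,3]=st['tcp_pos'];E=np.linalg.inv(T@np.array(p['mount']))
    return f,p['cx'],p['cy'],E
def proj(P,c):
    f,cx,cy,E=c;q=np.atleast_2d(P)@E[:3,:3].T+E[:3,3]
    return np.c_[cx+f*q[:,0]/-q[:,2],cy-f*q[:,1]/-q[:,2]]
def back(uv,z,c):
    f,cx,cy,E=c;uv=np.atleast_2d(uv);d=np.c_[(uv[:,0]-cx)/f,-(uv[:,1]-cy)/f,-np.ones(len(uv))]@E[:3,:3]
    o=-E[:3,:3].T@E[:3,3];return o+d*((z-o[2])/d[:,2])[:,None]
E
python3 - <<'E'
from h import *
st=env.get_state();print(st)
a=env.read_camera('scene');b=env.read_camera('side')
for n,p in(('scene',a),('side',b)):
    print(n,{k:v for k,v in p.items() if k!='pixels'})
    for t in['cover','base_a','spatula','mug','jar','brush','spatula_grip','base_a_seat']:
        print(t,[(np.round(d['centre'],3).tolist(),round(d['confidence'],2)) for d in env.landmark_of(t,p)])
cv2.imwrite('pics/1.png',cv2.cvtColor(a['pixels'],cv2.COLOR_RGB2BGR));save(b,'2.png')
E
```

```text
pics
{'clock': 0.0, 'joint_pos': array([-1.46660699e+00,  3.13996458e-01,  4.49410833e-02,  1.30356361e+00,
        8.85556933e-06,  1.43119357e+00]), 'qvel': array([-0.00024184,  0.00013627, -0.0004878 ,  0.00013294, -0.00029196,
        0.00086   ]), 'tau': array([-4.46117137e-04, -4.80623031e+01,  2.98535156e+01,  1.91887363e-02,
       -3.92478796e-04, -7.50009036e-06]), 'tcp_pos': array([ 0.13873379, -0.55748347,  0.2303956 ]), 'orientation': array([-9.11108721e-04,  9.92579460e-01,  1.21594346e-01,  2.05629006e-05]), 'wrist_force': array([-0.39104496,  0.25863799, -0.38929595]), 'ft_torque': array([ 0.02440265, -0.01738177,  0.03752307]), 'grip_force': 0.0, 'finger_gap': 0.08514860722926168}
scene {'fovy': 52.07112041995902, 'cx': 279.6449153313823, 'cy': 217.86995519245585, 'extrinsics': array([[-0.69142454,  0.72233636, -0.012739  ,  0.39230696],
       [-0.62607636, -0.5902987 ,  0.50948585,  0.27773357],
       [ 0.36050034,  0.36024661,  0.86038473, -1.42888693],
       [ 0.        ,  0.        ,  0.        ,  1.        ]]), 'shot': 1}
cover [([0.591, -0.003, 0.013], 0.93)
[... 727 characters left out ...]
,  0.6414778 , -0.32573829],
       [-0.40407081,  0.498219  ,  0.76714054, -0.90729692],
       [ 0.        ,  0.        ,  0.        ,  1.        ]]), 'shot': 2}
cover [([0.6, -0.008, 0.01], 0.79), ([0.652, 0.426, 0.011], 0.66), ([0.354, -0.07, 0.014], 0.6)]
base_a [([0.451, 0.275, -0.001], 0.9), ([0.65, 0.232, -0.003], 0.7)]
spatula [([0.453, 0.276, -0.001], 0.75), ([0.381, -0.241, -0.002], 0.74), ([0.57, -0.26, -0.001], 0.65), ([0.332, -0.505, 0.004], 0.61)]
mug [([0.744, -0.157, 0.002], 0.69)]
jar [([0.779, 0.076, -0.001], 0.64)]
brush [([0.714, -0.347, -0.003], 0.7)]
spatula_grip [([0.394, -0.322, 0.046], 0.66), ([0.548, -0.362, 0.06], 0.58)]
base_a_seat [([0.452, 0.282, 0.045], 0.86)]
```

View pics/1.png

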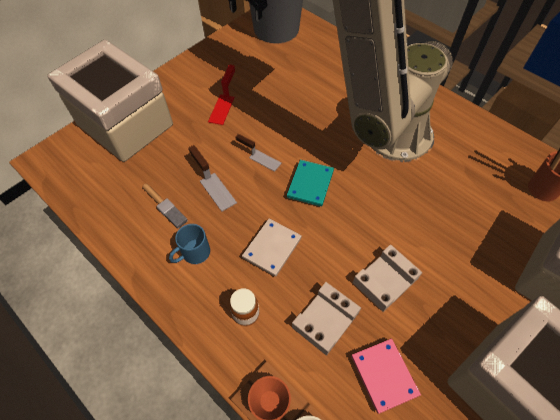

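View pics/2.png

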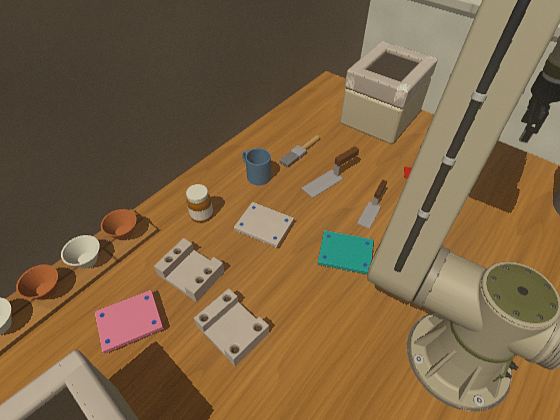

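The scene picture shows the white cover at about (271,247). Base_a, with its sockets at the corners, is at (388,278), and base_b, with close sockets, is at (326,318). The larger brown spatula is at (212,178) and the smaller one is at (258,152). The side picture agrees. Next I'll refine the poses.

```bash
cat >> h.py <<'E'
from scipy.optimize import minimize
def rigid(model,pts):
    # best x,y,yaw with assignment over nearest-angle ordering; both sets are 4 corners
    best=None
    from itertools import permutations
    for pm in permutations(range(len(pts))):
        q=pts[list(pm)];c=q.mean(0);d=q-c;m=model-model.mean(0)
        th=np.arctan2((m[:,0]*d[:,1]-m[:,1]*d[:,0]).sum(),(m*d).sum())
        r=np.array([[np.cos(th),-np.sin(th)],[np.sin(th),np.cos(th)]])
        e=np.sqrt(((m@r.T-d)**2).sum(1).mean())
        if (best is None or e<best[0]-1e-6 or(e<best[0]+1e-6)) and 0<th<np.pi and(best is None or e<best[0]):best=(e,c,th)
    return best
def near(l,xy): 
    return [d for d in l if np.hypot(*(np.array(d['centre'])[:2]-xy))<.05]
KEY=np.array([[sx*.036,sy*.054] for sx in(1,-1) for sy in(1,-1)])
def blobs(bw,n,amin=4):
    k,l,s,c=cv2.connectedComponentsWithStats(bw.astype(np.uint8));o=[i for i in np.argsort(-s[1:,4])+1 if s[i,4]>=amin]
    return c[o[:n]],s[o[:n],4]
def boxfit(m,c,x0,size,z0):
    dt=m.astype(np.float32)
    def cost(v):
        r=R.from_euler('z',v[2]).as_matrix()
        P=np.array([[a*size[0]/2,b*size[1]/2,h] for a in(1,-1) for b in(1,-1) for h in(0,size[2])])@r.T+[v[0],v[1],z0]
        im=np.zeros((1680,2240),np.uint8);cv2.fillConvexPoly(im,cv2.convexHull((proj(P,c)*4+1.5).round().astype(np.int32)),1)
        return (cv2.resize(im.astype(np.float32),(560,420),interpolation=cv2.INTER_AREA)-dt).__abs__().sum()
    S=np.array([x0]+[np.add(x0,d) for d in([.01,0,0],[0,.01,0],[0,0,.15])])
    r=minimize(cost,x0,method='Nelder-Mead',options=dict(initial_simplex=S,xatol=1e-4,fatol=.5));return r.x,r.fun
E
python3 - <<'E'
from h import *
for n in('scene','side'):
    p=env.read_camera(n);c=cam(p);px=p['pixels'].astype(int);hsv=cv2.cvtColor(p['pixels'],cv2.COLOR_RGB2HSV)
    win=lambda P,r:(lambda q:np.hypot(*np.array([np.arange(560)[None,:]-q[0]+np.zeros((420,1)),np.arange(420)[:,None]-q[1]+np.zeros((1,560))]))<r)(proj(P,c)[0])
    w=win([.595,-.005,.028],42)
    b,a=blobs(w&(px[...,2]-px[...,0]>40),4,2);print(n,'blue',b.round(1).tolist(),a)
    g=back(b,.028,c)[:,:2]
    if len(g)==4:e,ctr,th=rigid(KEY,g);print('cover',ctr.round(4),np.degrees(th).round(2),'err',e.round(4))
    for q,name in(((.451,.279),'A'),((.648,.235),'B')):
        w=win([*q,.045],45)
        for T in(50,65,80):
            b,a=blobs(w&(px.max(2)<T),6,8);g=back(b,.045,c)[:,:2];print(name,T,g.round(3).tolist(),a.tolist())
    for t,xy,s,z0 in(('cover',(.595,-.005),(.11,.14,.016),.012),('base_a',(.451,.279),(.11,.14,.045),0)):
        M=env.regions_of(t,p)
        for m in M:
            uv=proj([*xy,.02],c)[0].astype(int)
            if m['mask'][uv[1],uv[0]] or m['mask'][max(uv[1]-25,0):uv[1]+25,max(0,uv[0]-25):uv[0]+25].mean()>.6:
                print(t,'boxfit',boxfit(m['mask'],c,[*xy,np.pi/2],s,z0),m['mask'].sum());break
    for d in env.regions_of('spatula',p):
        m=d['mask'];ys,xs=np.nonzero(m);print('spat',m.sum(),back([[xs.mean(),ys.mean()]],.01,c)[0].round(3),d['confidence'])
        np.save(f'sp_{n}_{len(xs)}.npy',m)
E
```

```text
scene blue [[272.4, 266.4], [292.8, 236.0], [250.2, 254.0], [271.1, 224.9]] [13 10 10  8]
cover [ 0.5923 -0.006 ] 102.35 err 0.0004
A 50 [[0.509, 0.317]] [12]
A 65 [[0.414, 0.223], [0.514, 0.215], [0.508, 0.317], [0.401, 0.327], [0.501, 0.247], [0.394, 0.255]] [29, 16, 15, 9, 9, 8]
A 80 [[0.528, 0.265], [0.422, 0.267], [0.508, 0.315], [0.501, 0.244], [0.401, 0.325], [0.394, 0.253]] [324, 252, 27, 24, 23, 20]
B 50 [[0.697, 0.261], [0.7, 0.23]] [11, 9]
B 65 [[0.611, 0.17], [0.712, 0.177], [0.696, 0.261], [0.701, 0.23], [0.59, 0.253], [0.593, 0.222]] [62, 38, 17, 15, 14, 11]
B 80 [[0.717, 0.222], [0.618, 0.202], [0.532, 0.24], [0.698, 0.258], [0.701, 0.227], [0.59, 0.251]] [195, 187, 64, 35, 31, 29]
cover boxfit (array([ 0.59196777, -0.00730221,  1.78958836]), np.float64(73.75)) 1875
base_a boxfit (array([0.44957669, 0.28131967, 1.49503703]), np.float64(152.3125)) 2307
spat 708 [ 0.291 -0.54   0.01 ] 0.96
spat 487 [ 0.38  -0.273  0.01 ] 0.9
spat 921 [ 0.556 -0.297  0.01 ] 0.68
side blue [[274.5, 237.5], [241.1, 223.9], [286.0, 219.7], [253.4, 207.1]] [8 8 7 7]
cover [ 0.5963 -0.0077] 102.19 err 0.0003
A 50 [] []
A 65 [] []
A 80 [[0.401, 0.328], [0.441, 0.233], [0.508, 0.318]] [14, 13, 9]
B 50 [] []
B 65 [] []
B 80 [] []
cover boxfit (array([ 0.59651051, -0.0091902 ,  1.78221613]), np.float64(43.0)) 1644
base_a boxfit (array([0.45381512, 0.27967954, 1.48547181]), np.float64(130.125)) 3079
spat 766 [ 0.568 -0.307  0.01 ] 0.73
spat 480 [ 0.388 -0.27   0.01 ] 0.69
spat 25 [ 0.381 -0.485  0.01 ] 0.53
spat 3101 [0.456 0.279 0.01 ] 0.43
```

```bash
cat >> h.py <<'E'
def delta(x,y,z,yaw):
    """tool-frame shift (mm) and rotvec (10deg) to reach TCP x,y,z, tool pointing down, tool x at yaw deg"""
    s=env.get_state();r=Rq(s['orientation']);a=np.radians(yaw)
    T=R.from_matrix(np.array([[np.cos(a),np.sin(a),0],[np.sin(a),-np.cos(a),0],[0,0,-1]]))
    print('shift',(r.inv().apply(np.array([x,y,z])-s['tcp_pos'])*1e3).round(1).tolist(),'turn',(np.degrees((r.inv()*T).as_rotvec())/10).round(3).tolist())
E
python3 -c "
from h import *
delta(.547,-.363,.2,78)"
```

```text
shift [443.2, -90.8, 31.3] turn [0.0, 0.001, -6.403]
```

move_arm(
  targets=[
    [[55,-11,4],[0,0,-1],-1],
    [[110,-22,8],[0,0,-2],-1],
    [[170,-35,12],[0,0,-3],-1],
    [[230,-47,16],[0,0,-4],-1],
    [[290,-60,20],[0,0,-5],-1],
  ],
)

```text
clock: 1.92
tcp_pos: [0.4074, -0.429, 0.2114]
orientation: [0.0, 0.847, 0.532, -0.0]
wrist_force: [0.8, -0.6, -0.1]
finger_gap: 0.0853
grip_force: 0.0
```

move_arm(
  targets=[
    [[0,0,0],[0,0,0],-1],
  ],
)

```text
clock: 2.05
tcp_pos: [0.4091, -0.4272, 0.2108]
orientation: [-0.0, 0.846, 0.533, 0.0]
wrist_force: [-0.7, 0.1, 0.2]
finger_gap: 0.0852
grip_force: 0.0
```

```bash
python3 -c "
from h import *
delta(.547,-.363,.2,78)"
```

```text
shift [117.5, 96.6, 10.9] turn [0.0, -0.005, -1.362]
```

move_arm(
  targets=[
    [[40,33,4],[0,0,-0.5],-1],
    [[80,66,8],[0,0,-1],-1],
    [[117,97,11],[0,0,-1.36],-1],
    [[117,97,11],[0,0,-1.36],-1],
  ],
)

```text
clock: 2.55
tcp_pos: [0.546, -0.3661, 0.1994]
orientation: [-0.0, 0.779, 0.627, 0.0]
wrist_force: [-0.6, 0.5, -1.0]
finger_gap: 0.0857
grip_force: 0.0
```

```bash
python3 - <<'E'
from h import *
st=env.get_state();p=env.read_camera('wrist');save(p,'3.png');c=cam(p,st);print(st['tcp_pos'],p['mount'])
for t in('spatula_grip','spatula'):print(t,[(d['centre'],d['confidence']) for d in env.landmark_of(t,p)])
for d in env.regions_of('spatula',p):
    m=d['mask'];px=p['pixels'].astype(int);ys,xs=np.nonzero(m&(px.max(2)<110));print(m.sum(),len(xs),d['confidence'])
    print(cv2.minAreaRect(np.c_[xs,ys].astype(np.float32)))
E
```

```text
[ 0.54602881 -0.36610025  0.19943702] [[ 9.49420270e-04  9.53930979e-01  3.00024641e-01  7.65279559e-02]
 [ 9.99999392e-01 -7.37568585e-04 -8.19366600e-04 -9.36053775e-05]
 [-5.60330433e-04  3.00025237e-01 -9.53931100e-01 -1.42550249e-01]
 [ 0.00000000e+00  0.00000000e+00  0.00000000e+00  1.00000000e+00]]
spatula_grip [([0.3946, -0.3177, 0.0478], 0.95), ([0.5489, -0.3614, 0.0619], 0.7)]
spatula [([0.5716, -0.2567, -0.0045], 0.93), ([0.3797, -0.237, 0.0005], 0.74)]
6047 2041 0.77
((92.93290710449219, 130.98806762695312), (167.8341064453125, 55.14771270751953), 62.20955276489258)
```

View pics/3.png

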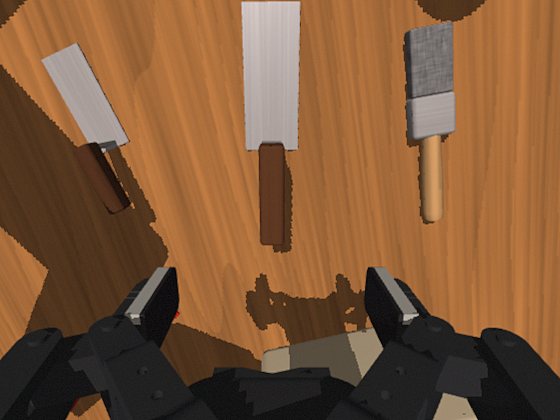

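The wrist picture shows the right spatula straight ahead. Its blade spans columns 242–300 at row 2, and its handle spans columns 260–284 at rows 144–244. The small spatula is on the left and the brush on the right.

```bash
python3 - <<'E'
from h import *
st=env.get_state();p=env.read_camera('wrist');c=cam(p,st)
h=back([[260.5,244],[284,244],[259.5,145],[284,145]],.075,c);b=back([[242,2],[300,2],[246.5,149],[298.5,149]],.003,c)
print(h.round(4),b.round(4))
n,f=h[:2].mean(0),h[2:].mean(0);t=b[:2].mean(0);d=f-n;print('handle',n,f,np.linalg.norm(d),np.degrees(np.arctan2(d[1],d[0])),'mid',(n+f)/2)
k=b[2:].mean(0);d=t-k;print('blade',t,k,np.linalg.norm(d),np.degrees(np.arctan2(d[1],d[0])))
d=t-n;print('tot',np.linalg.norm(d[:2]),np.degrees(np.arctan2(d[1],d[0])))
E
```

```text
[[ 0.5248 -0.4062  0.075 ]
 [ 0.5456 -0.4108  0.075 ]
 [ 0.544  -0.3198  0.075 ]
 [ 0.5637 -0.3242  0.075 ]] [[ 0.5536 -0.1966  0.003 ]
 [ 0.6059 -0.2082  0.003 ]
 [ 0.5256 -0.328   0.003 ]
 [ 0.5788 -0.3398  0.003 ]]
handle [ 0.5352001  -0.40849182  0.075     ] [ 0.55386939 -0.32199532  0.075     ] 0.08848834469908498 77.8201990213219 mid [ 0.54453474 -0.36524357  0.075     ]
blade [ 0.57975537 -0.20242291  0.003     ] [ 0.55219167 -0.33387587  0.003     ] 0.1343117252468579 78.15751486255303
tot 0.21083066524729943 77.79957498127631
```

move_arm(
  targets=[
    [[0,1,50],[0,0,0],-1],
    [[0,1,100],[0,0,0],-0.3],
    [[-1,1,140],[0,0,0],-0.3],
    [[-1,1,158],[0,0,0],-0.3],
    [[-1,1,158],[0,0,0],-0.3],
  ],
)

```text
clock: 3.42
tcp_pos: [0.5439, -0.3686, 0.0417]
orientation: [-0.001, 0.78, 0.626, -0.0]
wrist_force: [0.8, -0.4, -0.2]
finger_gap: 0.0555
grip_force: 0.0
```

move_arm(
  targets=[
    [[0,0,0],[0,0,0],1],
    [[0,0,0],[0,0,0],1],
    [[0,0,0],[0,0,0],1],
    [[0,0,0],[0,0,0],1],
    [[0,0,0],[0,0,0],1],
  ],
  squeeze=110,
)

```text
clock: 4.05
tcp_pos: [0.5461, -0.3695, 0.0447]
orientation: [0.002, 0.779, 0.626, 0.0]
wrist_force: [-0.6, -0.0, 6.0]
finger_gap: 0.0207
grip_force: 107.2
```

```bash
python3 - <<'E'
from h import *
st=env.get_state();p=env.read_camera('wrist');cv2.imwrite('w0.png',p['pixels'])
E
```

move_arm(
  targets=[
    [[0,0,-10],[0,0,0],1],
    [[0,0,-25],[0,0,0],1],
    [[0,0,-40],[0,0,0],1],
    [[0,0,-40],[0,0,0],1],
  ],
)

```text
clock: 4.6
tcp_pos: [0.5461, -0.3694, 0.0846]
orientation: [0.002, 0.779, 0.626, 0.0]
wrist_force: [-0.9, -0.3, -2.8]
finger_gap: 0.0205
grip_force: 107.4
```

```bash
python3 - <<'E'
from h import *
st=env.get_state();p=env.read_camera('wrist');q=cv2.imread('w0.png')
im=np.vstack([q[:300],p['pixels'][:300]]);cv2.imwrite('pics/4.png',im[:,:,::-1])
print(st['tcp_pos'],st['wrist_force'],st['ft_torque'])
delta(.6476,-.2527,.085,102.3)
E
```

```text
[ 0.54614995 -0.36937469  0.08459049] [-0.93376517 -0.26620069 -2.75136323] [-0.1262125   0.0060364  -0.03235069]
shift [135.5, 74.6, -1.6] turn [0.009, 0.009, -2.473]
```

View pics/4.png

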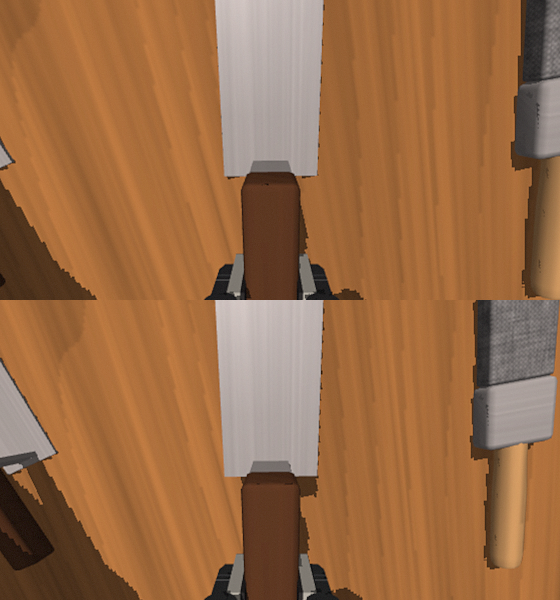

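Before and after the lift, the blade edges sit in the same places, (216,0)–(225,176) and (323,0)–(318,176). The spatula is held firm and level, so I'll move to the approach pose.

move_arm(
  targets=[
    [[27,15,0],[0,0,-0.5],1],
    [[54,30,0],[0,0,-1],1],
    [[81,45,0],[0,0,-1.5],1],
    [[108,60,0],[0,0,-2],1],
    [[135,75,0],[0,0,-2.47],1],
  ],
)

```text
clock: 5.28
tcp_pos: [0.6475, -0.2518, 0.0814]
orientation: [-0.001, 0.626, 0.779, -0.0]
wrist_force: [-0.4, -1.1, -2.1]
finger_gap: 0.0207
grip_force: 107.4
```

move_arm(
  targets=[
    [[0,0,0],[0,0,0],1],
  ],
)

```text
clock: 5.4
tcp_pos: [0.6482, -0.2505, 0.0813]
orientation: [-0.001, 0.626, 0.78, 0.0]
wrist_force: [-0.3, 0.1, -1.6]
finger_gap: 0.0206
grip_force: 107.7
```

```bash
python3 - <<'E'
from h import *
st=env.get_state();p=env.read_camera('wrist');c=cam(p,st);T=st['tcp_pos'];r=Rq(st['orientation'])
print(T,st['orientation'])
b=back([[216,1],[323,1],[225,176],[318,176]],T[2]-.0417,c)
bt=r.inv().apply(b-T)*1e3;print('tool',bt.round(1).tolist())
m0,m1=bt[:2].mean(0),bt[2:].mean(0);print('axis deg in tool',np.degrees(np.arctan2(m0[1]-m1[1],m0[0]-m1[0])),'y mid',m0[1],m1[1])
save(p,'5.png')
for n in('wrist','scene','side'):
    p=env.read_camera(n);c=cam(p,env.get_state());px=p['pixels'].astype(int)
    q=proj([.594,-.007,.028],c)[0];yy,xx=np.mgrid[:420,:560];w=np.hypot(xx-q[0],yy-q[1])<(230 if n=='wrist' else 42)
    b,a=blobs(w&(px[...,2]-px[...,0]>40),4,2);print(n,b.round(1).tolist(),a)
    if len(b)==4:
        e,ctr,th=rigid(KEY,back(b,.028,c)[:,:2]);print('cover',ctr.round(4),np.degrees(th).round(2),'err',e.round(4))
E
```

```text
[ 0.64816533 -0.25053097  0.08127197] [-5.77693521e-04  6.26215776e-01  7.79649578e-01  5.33958362e-05]
tool [[127.6, -27.7, 41.8], [127.6, 25.8, 41.8], [38.7, -26.9, 41.8], [38.8, 27.3, 41.7]]
axis deg in tool -0.7186356050177417 y mid -0.9302177931128774 0.18422808366714527
wrist [] []
scene [[272.4, 266.4], [292.8, 236.0], [250.2, 254.0], [271.1, 224.7]] [13 10 10  9]
cover [ 0.5922 -0.0062] 102.36 err 0.0003
side [[274.5, 237.5], [241.1, 223.9], [286.0, 219.7], [253.4, 207.1]] [8 8 7 7]
cover [ 0.5963 -0.0077] 102.19 err 0.0003
```

View pics/5.png

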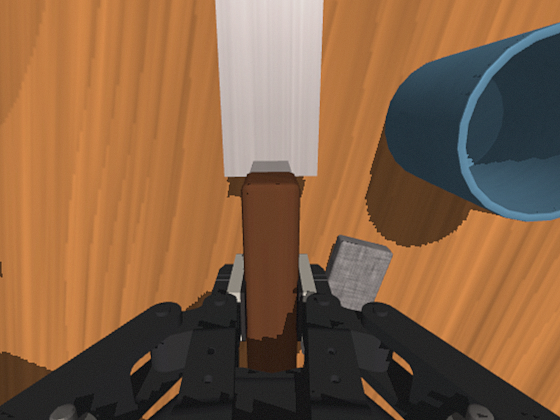

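```bash
python3 -c "
from h import *
delta(.6464,-.2499,.049,101.6)"
```

```text
shift [3.4, 0.6, 32.9] turn [-0.005, -0.001, 0.059]
```

move_arm(
  targets=[
    [[1,0,12],[0,0,0.06],1],
    [[1,0,24],[0,0,0.06],1],
    [[1,-1,32],[0,0,0.06],1],
    [[1,-1,32],[0,0,0.06],1],
  ],
)

```text
clock: 6.1
tcp_pos: [0.645, -0.2517, 0.0488]
orientation: [-0.001, 0.632, 0.775, -0.0]
wrist_force: [-1.2, -0.5, -1.1]
finger_gap: 0.0204
grip_force: 107.7
```

```bash
python3 - <<'E'
from h import *
delta(.6176,-.118,.049,101.6);s=env.get_state();print(s['tcp_pos'],s['wrist_force'])
p=env.read_camera('side');cv2.imwrite('pics/6.png',cv2.resize(p['pixels'][140:280,190:380],(760,560),interpolation=cv2.INTER_CUBIC)[:,:,::-1])
E
```

```text
shift [136.5, 0.1, 0.0] turn [-0.011, -0.009, 0.005]
[ 0.64504859 -0.25171806  0.04881208] [-1.17298972 -0.5084448  -1.07142681]
```

View pics/6.png

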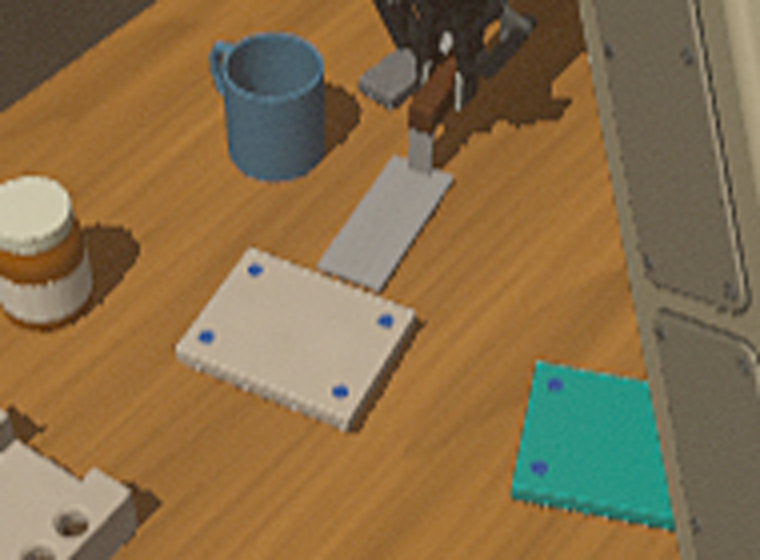

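The crop shows the blade tip at about (352,278), facing the middle of the cover's near edge, which runs from (250,250) to (415,315) between the key rows. I'll slide it in.

move_arm(
  targets=[
    [[15,0,0],[0,0,0],1],
    [[30,0,0],[0,0,0],1],
    [[45,0,0],[0,0,0],1],
    [[60,0,0],[0,0,0],1],
    [[60,0,0],[0,0,0],1],
  ],
)

```text
clock: 6.78
tcp_pos: [0.6337, -0.1915, 0.0505]
orientation: [-0.0, 0.631, 0.776, -0.0]
wrist_force: [-0.0, -0.2, -2.0]
finger_gap: 0.0206
grip_force: 107.7
```

move_arm(
  targets=[
    [[17,0,0],[0,0,0],1],
    [[34,0,0],[0,0,0],1],
    [[51,0,0],[0,0,0],1],
    [[66,0,0],[0,0,0],1],
    [[76,0,0],[0,0,0],1],
  ],
)

```text
clock: 7.4
tcp_pos: [0.6183, -0.1175, 0.0503]
orientation: [-0.0, 0.631, 0.776, -0.0]
wrist_force: [-0.1, -0.2, -1.9]
finger_gap: 0.0204
grip_force: 107.7
```

move_arm(
  targets=[
    [[0,0,0],[0,0,0],1],
    [[0,0,-2],[0,0,0],1],
    [[0,0,-5],[0,0,0],1],
    [[0,0,-8],[0,0,0],1],
    [[0,0,-11],[0,0,0],1],
  ],
)

```text
clock: 8.02
tcp_pos: [0.6184, -0.1191, 0.0612]
orientation: [-0.0, 0.632, 0.775, -0.0]
wrist_force: [-1.1, -0.1, -4.5]
finger_gap: 0.0201
grip_force: 107.5
```

```bash
cat > m.py <<'E'
from h import *
def meas(z,g):
    """cover pose by blue dots at top height z near guess g, from both cameras"""
    for n in('scene','side'):
        p=env.read_camera(n);c=cam(p);px=p['pixels'].astype(int)
        q=proj([*g,z],c)[0];yy,xx=np.mgrid[:420,:560];w=np.hypot(xx-q[0],yy-q[1])<46
        b,a=blobs(w&(px[...,2]-px[...,0]>40),4,2);print(n,len(b),a)
        if len(b)==4:
            e,ctr,th=rigid(KEY,back(b,z,c)[:,:2]);print('cover',ctr.round(4),np.degrees(th).round(2),'err',e.round(4))
E
python3 - <<'E'
from m import *
s=env.get_state();print(s['tcp_pos'],s['wrist_force'],s['ft_torque']);z=s['tcp_pos'][2]-.0447+.019
print(z);meas(z,(.594,-.007))
p=env.read_camera('side');cv2.imwrite('pics/7.png',cv2.resize(p['pixels'][140:280,190:380],(760,560),interpolation=cv2.INTER_CUBIC)[:,:,::-1])
E
```

```text
[ 0.6184354  -0.11913028  0.06121766] [-1.12132985 -0.06736768 -4.52588163] [-0.39471282 -0.03863796  0.01177819]
0.03551765543229153
scene 4 [13 10 10  9]
cover [ 0.592  -0.0059] 102.07 err 0.0007
side 4 [10  8  7  6]
cover [ 0.596  -0.0075] 102.49 err 0.0004
```

View pics/7.png

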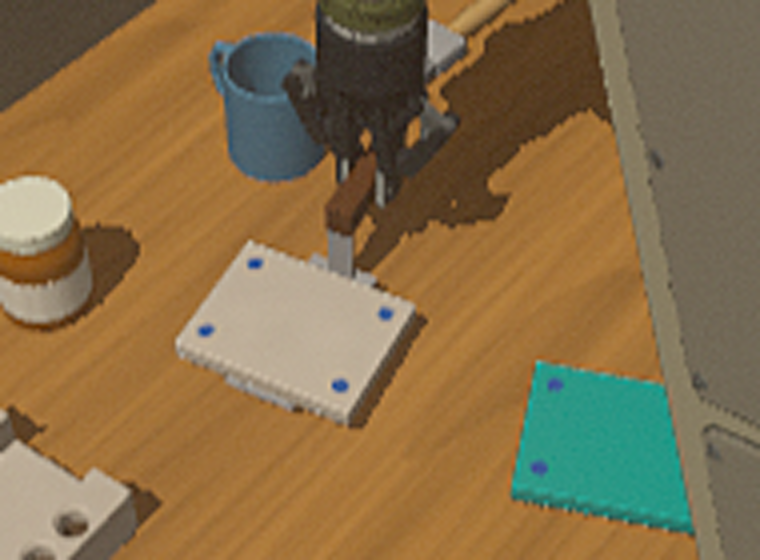

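The crop shows the cover clear of the bench, with the blade tip poking out of the far edge at about (262,388) between the keys. I'll lift further and measure base_a's sockets more closely.

move_arm(
  targets=[
    [[0,0,-6],[0,0,0],1],
    [[0,0,-15],[0,0,0],1],
    [[0,0,-26],[0,0,0],1],
    [[0,0,-38],[0,0,0],1],
    [[0,0,-50],[0,0,0],1],
  ],
)

```text
clock: 8.8
tcp_pos: [0.6188, -0.1189, 0.1125]
orientation: [0.0, 0.632, 0.775, 0.0]
wrist_force: [0.1, -0.1, -4.1]
finger_gap: 0.02
grip_force: 107.6
```

move_arm(
  targets=[
    [[0,0,-10],[0,0,0],1],
    [[0,0,-18],[0,0,0],1],
    [[0,0,-23],[0,0,0],1],
    [[0,0,-25],[0,0,0],1],
    [[0,0,-25],[0,0,0],1],
  ],
)

```text
clock: 9.43
tcp_pos: [0.6185, -0.1188, 0.1361]
orientation: [-0.0, 0.632, 0.775, -0.0]
wrist_force: [0.5, 0.0, -4.0]
finger_gap: 0.0205
grip_force: 107.6
```

```bash
python3 - <<'E'
from m import *
s=env.get_state();print(s['tcp_pos'],s['wrist_force'],s['ft_torque'])
for n,x0 in(('scene',[.450,.2826,np.radians(85.3)]),('side',[.4535,.281,np.radians(85.3)])):
    p=env.read_camera(n);c=cam(p);g=cv2.cvtColor(p['pixels'],cv2.COLOR_RGB2GRAY).astype(float)
    v=np.array(x0)
    for it in range(4):
        r=np.array([[np.cos(v[2]),-np.sin(v[2])],[np.sin(v[2]),np.cos(v[2])]]);P=KEY@r.T+v[:2];o=[]
        for k in P:
            a=np.linspace(0,2*np.pi,60);rim=proj(np.c_[k+.0145*np.c_[np.cos(a),np.sin(a)],np.full(60,.0435)],c)
            im=np.zeros(g.shape,np.uint8);cv2.fillConvexPoly(im,rim.round().astype(np.int32),1)
            ys,xs=np.nonzero(im);w=np.clip(np.percentile(g[ys,xs],85)*.8-g[ys,xs],0,None);o.append([(w*xs).sum()/w.sum(),(w*ys).sum()/w.sum()])
        q=back(o,.042,c)[:,:2];e,ctr,th=rigid(KEY,q);v=np.array([*ctr,th])
    print(n,v[:2].round(4),np.degrees(v[2]).round(2),'err',e.round(4),np.round(q,4).tolist())
meas(s['tcp_pos'][2]-.0447+.019,(.594,-.007))
delta(.594,-.007,.135,84.6)
E
```

```text
[ 0.6185137  -0.11881676  0.13611112] [ 0.51577314  0.0348686  -3.99102439] [-0.42343474 -0.06552546 -0.00843515]
scene [0.4493 0.2836] 84.99 err 0.0 [[0.3987, 0.3241], [0.5062, 0.3147], [0.3924, 0.2525], [0.4999, 0.2431]]
side [0.4523 0.283 ] 85.03 err 0.0001 [[0.4015, 0.3233], [0.5093, 0.3142], [0.3953, 0.2519], [0.5031, 0.2424]]
scene 4 [98 13 12 12]
cover [ 0.5463 -0.0075] 151.26 err 0.0312
side 4 [9 9 8 8]
cover [ 0.5952 -0.0067] 102.41 err 0.0005
shift [114.4, -1.3, 0.9] turn [-0.004, -0.001, 1.707]
```

move_arm(
  targets=[
    [[5,-2,0],[0,0,0],1],
    [[17,-6,0],[0,0,0],1],
    [[33,-12,0],[0,0,0],1],
    [[51,-19,0],[0,0,0],1],
    [[70,-26,0],[0,0,0],1],
  ],
)

```text
clock: 10.25
tcp_pos: [0.5779, -0.054, 0.1364]
orientation: [-0.0, 0.631, 0.775, -0.0]
wrist_force: [0.9, 0.5, -4.8]
finger_gap: 0.0207
grip_force: 107.6
```

move_arm(
  targets=[
    [[19,-7,0],[0,0,0],1],
    [[38,-14,0],[0,0,0],1],
    [[57,-21,0],[0,0,0],1],
    [[76,-28,0],[0,0,0],1],
    [[95,-35,0],[0,0,0],1],
  ],
)

```text
clock: 10.88
tcp_pos: [0.5248, 0.0316, 0.1363]
orientation: [0.0, 0.632, 0.775, 0.0]
wrist_force: [0.2, 0.2, -4.0]
finger_gap: 0.0207
grip_force: 107.6
```

move_arm(
  targets=[
    [[19,-7,0],[0,0,0],1],
    [[38,-14,0],[0,0,0],1],
    [[57,-21,0],[0,0,0],1],
    [[76,-28,0],[0,0,0],1],
    [[95,-35,0],[0,0,0],1],
  ],
)

```text
clock: 11.5
tcp_pos: [0.4713, 0.1175, 0.1363]
orientation: [0.0, 0.632, 0.775, -0.0]
wrist_force: [0.4, 0.0, -3.8]
finger_gap: 0.0209
grip_force: 107.6
```

move_arm(
  targets=[
    [[18,-6,0],[0,0,0.15],1],
    [[34,-11,0],[0,0,0.4],1],
    [[46,-16,0],[0,0,0.7],1],
    [[54,-19,0],[0,0,1.0],1],
    [[57,-20,0],[0,0,1.3],1],
  ],
)

```text
clock: 12.12
tcp_pos: [0.4399, 0.1691, 0.1362]
orientation: [-0.0, 0.716, 0.699, -0.0]
wrist_force: [0.4, 0.3, -4.0]
finger_gap: 0.0207
grip_force: 107.7
```

move_arm(
  targets=[
    [[0,0,0],[0,0,0.25],1],
    [[0,0,0],[0,0,0.38],1],
    [[0,0,0],[0,0,0.43],1],
    [[0,0,0],[0,0,0.43],1],
  ],
)

```text
clock: 12.62
tcp_pos: [0.4408, 0.1682, 0.1362]
orientation: [0.0, 0.741, 0.672, -0.0]
wrist_force: [0.9, 0.1, -3.7]
finger_gap: 0.0201
grip_force: 107.8
```

```bash
python3 - <<'E'
from m import *
s=env.get_state();print(s['tcp_pos'],s['wrist_force'],s['ft_torque'])
meas(s['tcp_pos'][2]-.0447+.019,(.451,.283))
delta(.4407,.1689,.136,84.3)
p=env.read_camera('side');cv2.imwrite('pics/8.png',cv2.resize(p['pixels'][210:400,140:340],(800,760)[:2] and (600,570),interpolation=cv2.INTER_CUBIC)[:,:,::-1])
E
```

```text
[0.44081209 0.16823502 0.13624216] [ 0.87066709  0.05252131 -3.71874628] [-0.41983001 -0.00877077 -0.0624762 ]
scene 4 [14 14 13 13]
cover [0.4492 0.2833] 85.14 err 0.0001
side 4 [22 20 16 16]
cover [0.4525 0.2822] 85.0 err 0.0003
shift [0.7, -0.2, 0.2] turn [-0.001, 0.001, 0.008]
```

View pics/8.png

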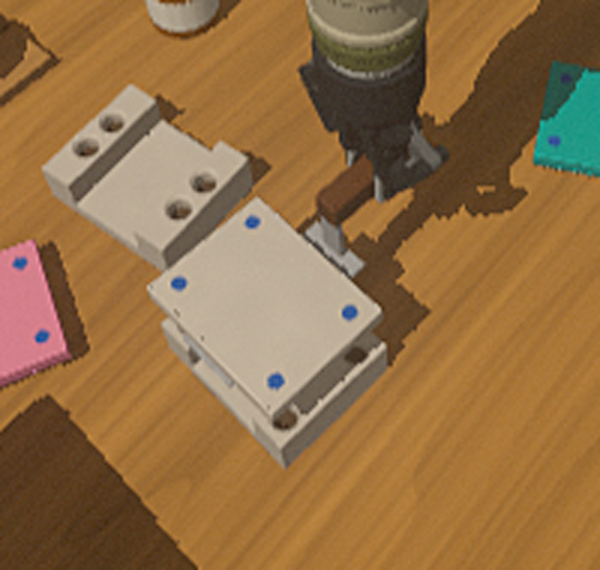

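The crop shows the cover over base_a, the half with wide-set sockets, and the dots line up with the measured sockets to within 1 mm. I'll lower it gently.

move_arm(
  targets=[
    [[0.5,0,5],[0,0,0],1],
    [[0.5,0,13],[0,0,0],1],
    [[0.5,0,22],[0,0,0],1],
    [[0.5,0,29],[0,0,0],1],
    [[0.5,0,33],[0,0,0],1],
  ],
)

```text
clock: 13.4
tcp_pos: [0.4406, 0.1686, 0.1025]
orientation: [-0.0, 0.741, 0.672, -0.0]
wrist_force: [0.2, -0.2, -4.4]
finger_gap: 0.0204
grip_force: 107.7
```

move_arm(
  targets=[
    [[0,0,2],[0,0,0],1],
    [[0,0,4],[0,0,0],1],
    [[0,0,6],[0,0,0],1],
    [[0,0,8],[0,0,0],1],
    [[0,0,10],[0,0,0],1],
  ],
)

```text
clock: 14.02
tcp_pos: [0.441, 0.1687, 0.0932]
orientation: [0.0, 0.741, 0.672, 0.0]
wrist_force: [-0.2, 0.1, -4.2]
finger_gap: 0.0206
grip_force: 107.7
```

```bash
python3 - <<'E'
from m import *
s=env.get_state();print(s['tcp_pos'],s['wrist_force'],s['ft_torque'])
meas(s['tcp_pos'][2]-.0447+.019,(.451,.283))
E
```

```text
[0.44102067 0.16868779 0.09321017] [-0.23748237  0.07817654 -4.23867814] [-0.41324896  0.02477954  0.03599717]
scene 4 [14 13 12 11]
cover [0.4494 0.2841] 85.0 err 0.0003
side 4 [20 17 16 12]
cover [0.4524 0.2826] 85.05 err 0.0003
```

move_arm(
  targets=[
    [[0,0,1],[0,0,0],1],
    [[0,0,2.5],[0,0,0],1],
    [[0,0,4],[0,0,0],1],
    [[0,0,5],[0,0,0],1],
    [[0,0,6],[0,0,0],1],
  ],
)

```text
clock: 14.75
tcp_pos: [0.441, 0.1686, 0.0873]
orientation: [0.0, 0.741, 0.671, 0.0]
wrist_force: [-0.5, -0.6, -3.1]
finger_gap: 0.0205
grip_force: 107.7
```

move_arm(
  targets=[
    [[0,0,1],[0,0,0],1],
    [[0,0,2],[0,0,0],1],
    [[0,0,3],[0,0,0],1],
    [[0,0,5],[0,0,0],1],
    [[0,0,8],[0,0,0],1],
  ],
)

```text
clock: 15.38
tcp_pos: [0.4411, 0.1687, 0.0792]
orientation: [0.0, 0.741, 0.672, 0.0]
wrist_force: [-0.5, -0.5, -1.1]
finger_gap: 0.0204
grip_force: 107.9
```

move_arm(
  targets=[
    [[0,0,1],[0,0,0],1],
    [[0,0,1],[0,0,0],1],
  ],
)

```text
clock: 15.62
tcp_pos: [0.4408, 0.1687, 0.0781]
orientation: [-0.0, 0.741, 0.672, -0.0]
wrist_force: [0.9, 0.1, -0.5]
finger_gap: 0.0202
grip_force: 107.9
```

```bash
python3 - <<'E'
from m import *
s=env.get_state();print(s['tcp_pos'],s['wrist_force'],s['ft_torque'])
meas(.061,(.451,.283))
p=env.read_camera('side');cv2.imwrite('pics/9.png',cv2.resize(p['pixels'][250:390,160:320],(640,560),interpolation=cv2.INTER_CUBIC)[:,:,::-1])
E
```

```text
[0.44081791 0.16866347 0.07810482] [ 0.88084677  0.12308588 -0.53257386] [-0.09217711 -0.00029716  0.03109501]
scene 4 [14 13 13 10]
cover [0.4489 0.2829] 85.08 err 0.0003
side 4 [19 17 15 14]
cover [0.453  0.2814] 85.0 err 0.0003
```

View pics/9.png

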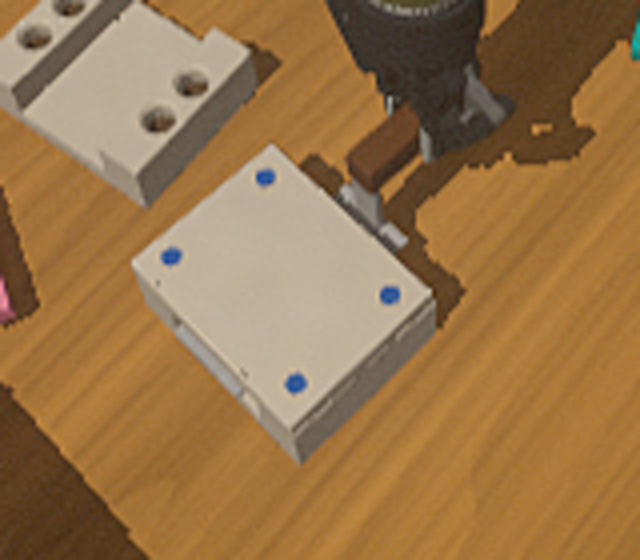

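The crop shows the cover flush on base_a, with only a thin seam at the right wall around (365,360) and the load off the wrist. I'll drop the blade 4 mm more and withdraw it.

move_arm(
  targets=[
    [[0,0,2],[0,0,0],1],
    [[0,0,4],[0,0,0],1],
    [[-5,0,4],[0,0,0],1],
    [[-15,0,4],[0,0,0],1],
    [[-30,0.5,4],[0,0,0],1],
  ],
)

```text
clock: 16.4
tcp_pos: [0.4384, 0.138, 0.0743]
orientation: [0.0, 0.741, 0.672, -0.0]
wrist_force: [-0.0, 0.1, -1.6]
finger_gap: 0.0203
grip_force: 107.9
```

move_arm(
  targets=[
    [[-18,0,0],[0,0,0],1],
    [[-36,0.5,0],[0,0,0],1],
    [[-55,0.5,0],[0,0,0],1],
    [[-75,1,0],[0,0,0],1],
    [[-95,1,0],[0,0,0],1],
  ],
)

```text
clock: 17.02
tcp_pos: [0.4299, 0.0426, 0.0744]
orientation: [0.0, 0.741, 0.671, 0.0]
wrist_force: [0.4, -0.2, -3.1]
finger_gap: 0.0206
grip_force: 107.9
```

move_arm(
  targets=[
    [[-15,0,0],[0,0,0],1],
    [[-25,0,0],[0,0,0],1],
    [[-30,0,-20],[0,0,0],1],
    [[-30,0,-50],[0,0,0],1],
    [[-30,0,-60],[0,0,0],1],
  ],
)

```text
clock: 17.65
tcp_pos: [0.4283, 0.0139, 0.1357]
orientation: [0.001, 0.741, 0.671, 0.001]
wrist_force: [-0.2, 0.1, -2.0]
finger_gap: 0.0205
grip_force: 108.2
```

```bash
python3 - <<'E'
from m import *
s=env.get_state();print(s['tcp_pos'],s['wrist_force'],s['ft_torque'])
meas(.061,(.451,.283))
delta(.545,-.366,.13,77.9);delta(.61,-.11,.13,95)
E
```

```text
[0.42834675 0.01393791 0.13574773] [-0.15658847  0.07763127 -1.98491723] [-0.10593404 -0.05213025 -0.06351193]
scene 4 [14 13 13 10]
cover [0.4489 0.2829] 85.08 err 0.0003
side 4 [19 17 15 14]
cover [0.453  0.2814] 85.0 err 0.0003
shift [-366.8, 153.6, 5.5] turn [0.013, 0.0, 0.648]
shift [-105.7, 193.2, 5.5] turn [0.013, 0.002, -1.062]
```

move_arm(
  targets=[
    [[-25,10,0],[0,0,0.1],1],
    [[-65,27,0],[0,0,0.2],1],
    [[-110,46,0],[0,0,0.3],1],
    [[-155,65,0],[0,0,0.4],1],
    [[-200,83,0],[0,0,0.5],1],
  ],
)

```text
clock: 18.38
tcp_pos: [0.49, -0.1939, 0.1327]
orientation: [-0.001, 0.77, 0.639, -0.0]
wrist_force: [0.1, 1.0, -0.6]
finger_gap: 0.0203
grip_force: 108.1
```

```bash
python3 -c "
from h import *
delta(.546,-.368,.13,77.7)"
```

```text
shift [-160.7, 87.2, 2.5] turn [-0.009, -0.004, 0.166]
```

move_arm(
  targets=[
    [[-45,24,0],[0,0,0.15],1],
    [[-90,49,0],[0,0,0.15],1],
    [[-130,71,0],[0,0,0.15],1],
    [[-160,87,0],[0,0,0.15],1],
    [[-160,87,15],[0,0,0.15],1],
  ],
)

```text
clock: 19.0
tcp_pos: [0.5469, -0.3691, 0.1178]
orientation: [0.001, 0.779, 0.628, -0.0]
wrist_force: [-0.1, 0.9, -1.3]
finger_gap: 0.0206
grip_force: 108.1
```

move_arm(
  targets=[
    [[0,0,20],[0,0,0],1],
    [[0,0,40],[0,0,0],1],
    [[0,0,55],[0,0,0],1],
    [[0,0,63],[0,0,0],1],
    [[0,0,67],[0,0,0],1],
  ],
)

```text
clock: 19.62
tcp_pos: [0.5461, -0.3658, 0.0518]
orientation: [-0.0, 0.778, 0.629, -0.0]
wrist_force: [-0.0, -0.3, -1.5]
finger_gap: 0.0206
grip_force: 108.1
```

```bash
python3 -c "
from h import *
s=env.get_state();print(s['wrist_force'],s['tcp_pos']);delta(.546,-.368,.0447,77.7)"
```

```text
[-0.01101335 -0.34531602 -1.50527297] [ 0.54609214 -0.36579769  0.05176911]
shift [-2.2, 0.4, 7.1] turn [-0.003, -0.001, 0.019]
```

move_arm(
  targets=[
    [[0,0,3],[0,0,0],1],
    [[0,0,5],[0,0,0],1],
    [[0,0,6],[0,0,0],1],
    [[0,0,7],[0,0,0],1],
    [[0,0,7.5],[0,0,0],1],
  ],
)

```text
clock: 20.25
tcp_pos: [0.5462, -0.3663, 0.0449]
orientation: [0.0, 0.778, 0.628, -0.0]
wrist_force: [-0.7, -0.0, 0.2]
finger_gap: 0.0206
grip_force: 108.1
```

move_arm(
  targets=[
    [[0,0,0],[0,0,0],0.3],
    [[0,0,0],[0,0,0],-0.3],
    [[0,0,0],[0,0,0],-0.5],
    [[0,0,0],[0,0,0],-0.5],
    [[0,0,0],[0,0,0],-0.5],
  ],
)

```text
clock: 20.88
tcp_pos: [0.5462, -0.3662, 0.0449]
orientation: [0.0, 0.778, 0.628, -0.0]
wrist_force: [0.1, -0.3, -0.5]
finger_gap: 0.0641
grip_force: 0.0
```

move_arm(
  targets=[
    [[0,0,-20],[0,0,0],-0.5],
    [[0,0,-60],[0,0,0],-0.5],
    [[0,0,-110],[0,0,0],-0.5],
    [[0,0,-150],[0,0,0],-0.5],
    [[0,0,-150],[0,0,0],-0.5],
  ],
)

```text
clock: 21.5
tcp_pos: [0.548, -0.3677, 0.1995]
orientation: [0.004, 0.778, 0.628, 0.001]
wrist_force: [-0.5, -0.4, 0.3]
finger_gap: 0.064
grip_force: 0.0
```

```bash
python3 - <<'E'
from m import *
meas(.061,(.451,.283));s=env.get_state();print(s['tcp_pos'],s['finger_gap'])
p=env.read_camera('scene');cv2.imwrite('pics/10.png',cv2.resize(p['pixels'][120:400,100:473],(798,600),interpolation=cv2.INTER_CUBIC)[:,:,::-1])
E
```

```text
scene 4 [14 13 13 10]
cover [0.4489 0.2829] 85.08 err 0.0003
side 4 [19 17 15 14]
cover [0.453  0.2814] 85.0 err 0.0003
[ 0.5462999  -0.36628522  0.19493828] 0.06402799384698488
```

View pics/10.png

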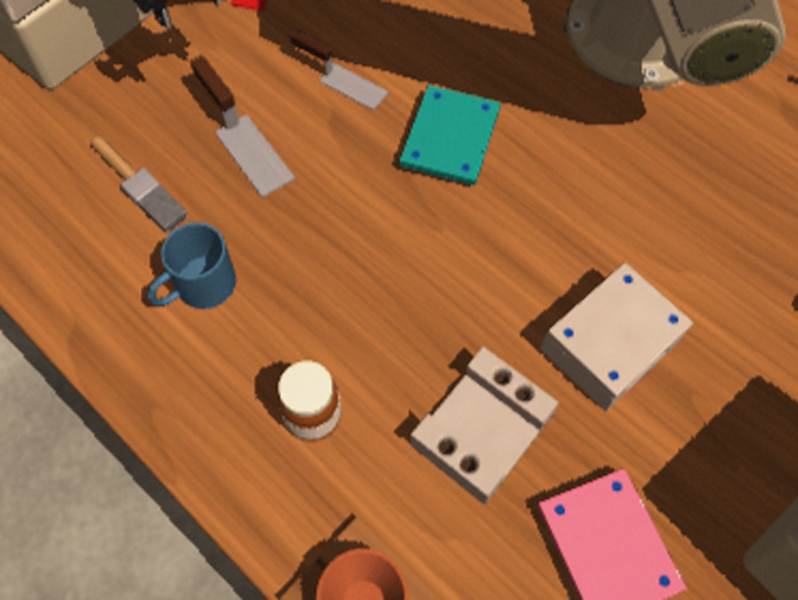

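The final picture shows the spatula flat at (255,150), the cover flush on base_a at (618,333) and the bystanders in place. I'll make one numeric check of the seating height and then decide.

```bash
python3 - <<'E'
from m import *
ps=[]
for n in('scene','side'):
    p=env.read_camera(n);c=cam(p);px=p['pixels'].astype(int)
    q=proj([.451,.283,.061],c)[0];yy,xx=np.mgrid[:420,:560];w=np.hypot(xx-q[0],yy-q[1])<46
    b,a=blobs(w&(px[...,2]-px[...,0]>40),4,2);ps.append((b,c))
for z in(.058,.061,.064,.067):
    v=[rigid(KEY,back(b,z,c)[:,:2]) for b,c in ps];print(z,[(x[1].round(4).tolist(),round(np.degrees(x[2]),2)) for x in v],'side-scene',(v[1][1]-v[0][1]).round(4))
E
```

```text
0.058 [([0.4474, 0.2826], np.float64(85.08)), ([0.4542, 0.2806], np.float64(84.94))] side-scene [ 0.0069 -0.002 ]
0.061 [([0.4489, 0.2829], np.float64(85.08)), ([0.453, 0.2815], np.float64(84.94))] side-scene [ 0.0042 -0.0015]
0.064 [([0.4503, 0.2833], np.float64(85.08)), ([0.4519, 0.2823], np.float64(84.94))] side-scene [ 0.0015 -0.001 ]
0.067 [([0.4518, 0.2836], np.float64(85.08)), ([0.4507, 0.2832], np.float64(84.94))] side-scene [-0.0012 -0.0004]
```

The dots put the cover top at about 61–62 mm against the 61 mm expected, with its yaw matching the base. The measured offset is about 1 mm, within the sockets' clearance. I take it as fully home, so I'm handing in.

```bash
python3 -c "
from h import *
print(env.hand_in())"
```

```text
the job is handed in; nothing more can be done
None
```

The job is handed in at about 22 s: the cover is on base_a, measured home and flush to about 1 mm, the spatula is laid flat back in its original place, and nothing else appears to have moved.

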